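# Bolt the food chest shut for the van

### The job

Shut the insulated food chest for the van ride: swing its lid down, then bear down on the lid so that its soft seal gives just enough for the bolt to meet the mouth of its keeper, and slide the red-knobbed bolt across until it is fully home. Feel your way and do not force or ram anything, leave the things standing around where they are, and let go at the end.

Things in the scene. Friction and masses are not known exactly. Their poses are not given: they have to be found in the camera images.
- chest: Fixed insulated stainless food chest, 400 (x) by 460 (y) by 170 mm high, walls 55 mm thick; origin at the centre of its underside, on the table. Its front (chest -x, towards the robot at yaw 0) holds the keeper; yaw varies. The 290 by 350 mm opening in its top is closed by an inset lid, its top face flush with the walls' tops, 170 mm up.
- lid (a joint): Lid angle (rad) about a hinge along chest y at the opening's far edge. 0: flush, on its rigid ledge; positive: open. Spring-balanced: stays where it is left; 1 to 4 N swings it down until its seal stops it (see ledge). Aluminium, 286 mm from hinge to front edge, 344 mm wide, 30 mm thick; steel lift handle 24 mm high on it (y 85 to 155 mm, 250 mm from the hinge).
- lid_hinge (a point): Point on the lid's hinge axis, mid-width, level with the lid's top face (chest x +145 mm, y 0, 170 mm up). Its frame turns with the lid: -x points from the hinge to the lid's front edge, z is normal to the lid's top.
- ledge: Rigid grey ledge under the lid's front edge. Just behind it a soft black rubber seal stops the lid 8.5 mm proud (lid 0.032 rad). From there, pressing straight down on the bolt's knob takes 3 N rising evenly to about 23 N, when the lid is flush and meets the ledge; let go, it springs up again. More than 35 N of lid on ledge is too much. Origin: middle of its top, 140 mm up, chest x -137 mm.
- bolt (a joint): Travel of the bolt (m) along the lid's top towards the chest's front (chest -x), into the keeper. 0: fully drawn back. The nose meets the keeper's mouth at about 0.010 to 0.016 and bottoms 0.026 further: the keeper's place differs from chest to chest. It slides with about 3 N of friction and stays where it is left.
- bolt_knob (a point): Centre of the top face of the bolt's red upright knob, 18 mm across, 26 mm tall, at mid-width of the lid; frame as the lid's. Its top is 52 mm and its underside 26 mm above the lid's top face; 212 mm from the hinge when the bolt is drawn back. The barrel and guides below it (44 mm wide) rise at most 23 mm above the lid, so fingers that grip only the knob clear them and the keeper.
- bolt_tip (a point): Centre of the bolt's nose, pointing to chest -x, 70 mm ahead of the knob's axis. The bolt is a 14 mm round steel rod, its axis 12 mm above the lid's top face; nose nearly square (edge broken 0.5 mm). Drawn back, the tip is 4 mm short of the lid's front edge.
- keeper: Fixed steel box keeper on the front wall; origin at the middle of its mouth's foot, 170.5 to 175 mm up (it is packed), axes as the chest's. Mouth faces +x, 18 mm wide, 16 mm high, centre 12 mm above the origin: it meets the bolt with the lid 0 to 5 mm proud; 1.5 mm off, the nose butts on its edge. The bolt bottoms on its closed end 26 mm in: home, and keeps the lid down. Over 45 N bends it.
- shaker: Glass shaker with steel cap, 40 mm across, 75 mm high, standing on top of the chest's right-hand (-y) wall; origin under it. Bystander.
- sauce_bottle: Amber sauce bottle, 60 mm across, 170 mm high, beside the chest; origin under it. Bystander.
- ladle: Black-handled serving spoon, 280 mm long, lying beside the chest. Bystander.
- tape_dispenser: Orange tape dispenser, 130 by 55 by 84 mm; origin under it. Bystander.
- bowl: Red bowl, 140 mm across, 60 mm high; origin under it. Bystander.

How it is judged:
By the outcome, as a careful person would: the job done as asked, in the order asked, and still so for the second after the job is handed in, with the robot touching nothing.
It also fails if it takes over 54 s, if anything falls off the work surface, if the arm or the gripper's body presses on something with over 40 N, if the wrist force passes 120 N, or if a joint passes its speed limit or range.

### The arm

A 6-joint arm with a two-finger parallel gripper is mounted at the origin on the work surface. World frame = base frame: x ahead of the robot, y to its left, z up, the work surface at z = 0. Lengths are in m, angles in rad, forces in N, time in s.
With the tool pointing down it reaches from about 0.225 to 0.875 m from the base axis. Payload 3.4 kg.
Tool frame: the origin (TCP) lies at the very end of the fingers, on their centre line; the grasp point (between the pads) lies 19 mm behind it; z points along the fingers, y is the direction in which the jaws open and shut (so a half turn about z gives the same grasp; the last joint's range is limited). The gripper opens to 85 mm and grips with 20 to 120 N. Pads are 22 mm wide; open, the fingers measure 114 mm over their backs; the gripper's body (76 mm by 85 mm) begins 54 mm behind the grasp point. The pads swing forward as they close: fully open they stand 13 mm farther back than shut.
Start: joints at [-1.287, 0.276, 1.505, -0, 1.361, -0.121], TCP at [0.226, -0.529, 0.231] pointing down, gripper open.
Joint ranges: [-2.89, 2.89], [-0.75, 2.08], [0.22, 2.7], [-1.18, 4.32], [0.11, 2.71], [-2.7, 2.7]. Speed limits (rad/s): [2.57, 2.57, 3.14, 3.14, 3.14, 3.14].

### API

Orientations are given as a unit quaternion [w, x, y, z].
In Python, from rig import get_state, get_image, calibration, sign_off gives the robot as it stands. The module is installed in compiled form; this text tells all that it offers.
- The arm moves only by the tool drive_tool, never from a script. Its argument "targets" is one flat list of numbers, 7 for each row, row after row: the turn, a rotation vector about the tool's x, y, z in degrees, then the shift along the tool's x, y, z in mm, then the opening, from 0 (shut) to 1 (fully open). In form: [wx, wy, wz, tx, ty, tz, fingers, wx, wy, wz, tx, ty, tz, fingers, ...]. A call has 1 to 12 rows; each row shifts and turns the commanded pose from where the row before left it, along the tool's axes as they then stand; what a row does not reach is not made up. A row lasts 1/8 s, in which the tool goes at most 62.5 mm and 10.7 degrees, less where a joint would pass 70% of its speed; a pose out of reach is approached as far as the arm can. A call is refused whole if a number of a shift passes 62.5 or a number of a turn 10.7, either way. A call with a gripper value outside its range is refused whole. The fingers move at their own pace and stop on an object; "grip_force" is the grip in N (left out, the last holds). Time passes only in rows, so rows that do not move let the fingers close. It gives the time, the measured TCP pose, the force and the opening at its end, in the units of the state.
- get_state(): the state, without advancing time (a new reading comes with each control period).
- get_image(name): name is "scene" or "top" or "wrist"; returns the picture (480x640x3 uint8, red, green, blue); there is no depth.
- calibration(name): a dict with "mtx" (3x3 intrinsics, pixels), "world_to_cam" (4x4, takes a point from world to camera coordinates); the wrist camera has in their place "hand_eye" (4x4, takes a point from camera to tool coordinates, whose origin is the TCP and whose axes are the flange's). Camera axes: x right, y down, z forward; pixel columns grow to the right and rows downward; lengths in m; the calibration is good to about 2 mm. The wrist camera is an equidistant fisheye: a pixel r from the principal point sees the ray r / f radians off the axis. A picture is of the moment at which its call begins: read the wrist's pose just before it. calibration takes no time and is no camera call.
- sign_off(): hands the job in, once; it reports no verdict.
The state is a dict: "clock": time; "qpos": joint angles; "qd": joint speeds; "effort": joint torques, N m; "position": TCP position; "ee_rot": TCP orientation; "contact_force": force on the tool from outside, world axes, zero at the start; "moment": the same for the moment, N m; "width": finger opening in m.
Only numpy, scipy, OpenCV 4.12 (cv2) and the standard library are available. Lean on these libraries where they do the work, as an engineer would, in place of code of your own. Each camera call takes 0.05 s, during which the arm holds its last target.

## Working session

There is one attempt and no reset: what is moved stays moved. The work goes in short steps, Python scripts to look and compute and a tool call to move; the robot and the scene stay as the last step left them, time stands still between calls to the robot, and variables do not carry over. Pictures are saved under pics/ and viewed, and the job is handed in when it is done.

Besides the shell and the picture viewer there is one more tool, called after "Call:" as a command line: name --argument value ..., lists and objects as JSON in quotes. drive_tool: Moves the arm, as the interface text tells. Its arguments: {"type":"object","properties":{"targets":{"type":"array"},"grip_force":{"type":"number"}},"required":["targets"]}

```bash
mkdir -p pics
python3 - <<'E'
from rig import *
import cv2
print(get_state())
for n in ("scene","top","wrist"):
    cv2.imwrite(f"pics/{n}0.png",get_image(n)[:,:,::-1]); print(n,calibration(n))
E
```

```text
{'clock': 0.0, 'qpos': array([-1.28698450e+00,  2.76612045e-01,  1.50613496e+00,  3.08300004e-05,
        1.36069336e+00, -1.21002281e-01]), 'qd': array([ 0.00049293, -0.00015164, -0.0002424 ,  0.00164177, -0.00064939,
       -0.00102606]), 'effort': array([-1.93824548e-03, -4.16782665e+01, -2.45806861e+01, -6.32837673e-04,
        1.11604683e-02,  1.15498770e-05]), 'position': array([ 0.22631866, -0.5280172 ,  0.23042926]), 'ee_rot': array([-9.22023866e-04,  9.79585762e-01,  2.01024577e-01, -6.01002584e-05]), 'contact_force': array([-0.08183863,  0.38471773,  0.97043171]), 'moment': array([0.01522799, 0.03865213, 0.02023005]), 'width': 0.08537980315331792}
scene {'mtx': array([[475.38033674,   0.        , 320.83253023],
       [  0.        , 475.38033674, 241.27304055],
       [  0.        ,   0.        ,   1.        ]]), 'world_to_cam': array([[-0.59168631,  0.80610369, -0.01020558,  0.35809562],
       [ 0.52874964,  0.37848799, -0.75971749, -0.1726065 ],
       [-0.60854838, -0.45491063, -0.6501732 ,  1.69635016],
       [ 0.        ,  0.        ,  0.        ,  1.        ]])}
top
[... 248 characters left out ...]
[-0.98500339, -0.0295808 , -0.16998028,  0.57805789],
       [ 0.17012725, -0.00250627, -0.98541891,  1.3492462 ],
       [ 0.        ,  0.        ,  0.        ,  1.        ]])}
wrist {'mtx': array([[371.64829954,   0.        , 324.672358  ],
       [  0.        , 371.64829954, 240.09939934],
       [  0.        ,   0.        ,   1.        ]]), 'hand_eye': array([[ 4.00041293e-04, -9.46330847e-01, -3.23199269e-01,
         8.53679531e-02],
       [ 9.99998975e-01,  8.22994792e-04, -1.17198432e-03,
        -4.12136010e-04],
       [ 1.37507623e-03, -3.23198468e-01,  9.46330206e-01,
        -1.42380975e-01],
       [ 0.00000000e+00,  0.00000000e+00,  0.00000000e+00,
         1.00000000e+00]])}
```

View pics/scene0.png

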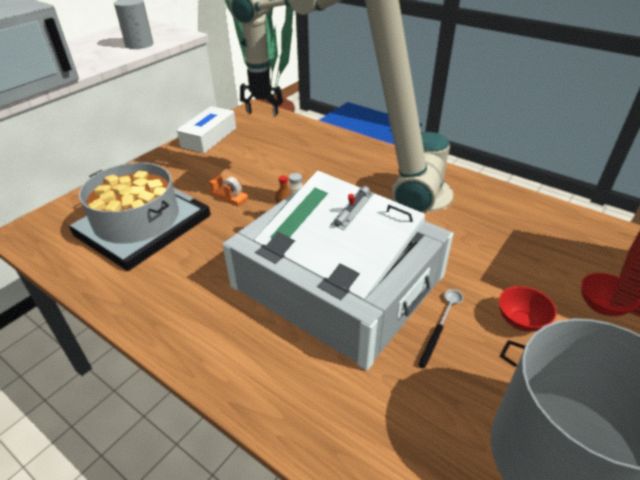

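View pics/top0.png

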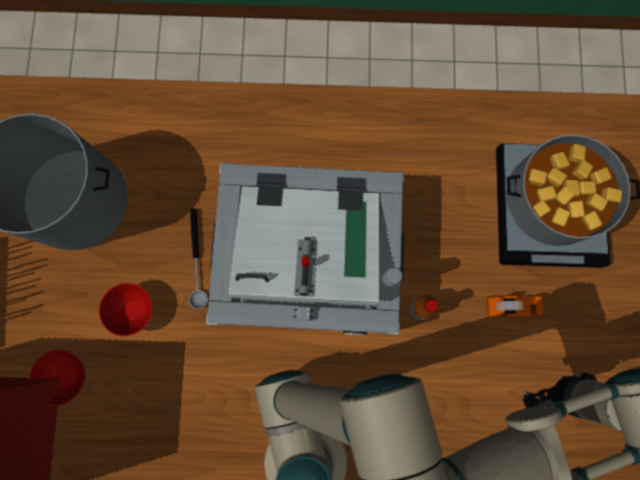

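View pics/wrist0.png

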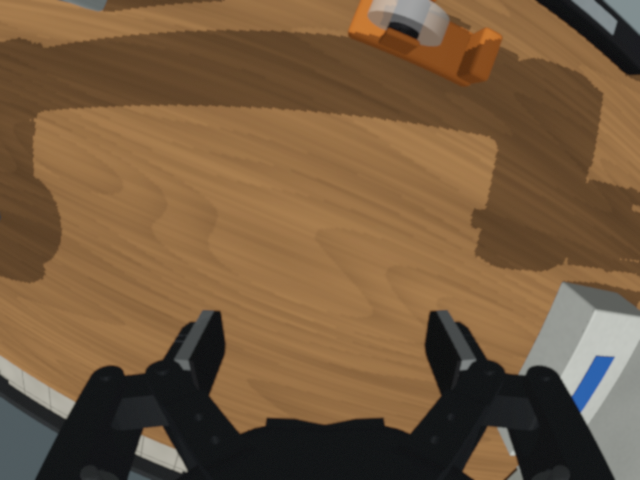

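The chest is in front of the robot with the lid raised partway. In the top view its corners are near (221,164), (404,173), (401,333) and (207,324), and the red knob is at (305,262). The shaker is at (392,277) and the sauce bottle at (425,308). I'll enlarge the picture to measure.

Run:
```python
import cv2
a=cv2.imread("pics/top0.png"); b=a[150:350,195:455]; cv2.imwrite("pics/topz.png",cv2.resize(b,None,fx=3,fy=3,interpolation=cv2.INTER_CUBIC))
a=cv2.imread("pics/scene0.png"); b=a[165:365,215:465]; cv2.imwrite("pics/scz.png",cv2.resize(b,None,fx=3,fy=3,interpolation=cv2.INTER_CUBIC))
```

```text
(no output)
```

View pics/topz.png

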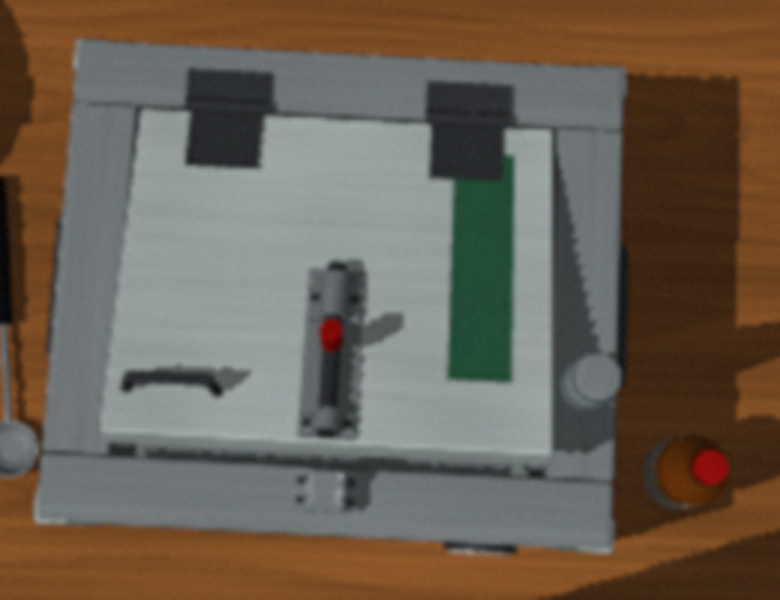

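View pics/scz.png

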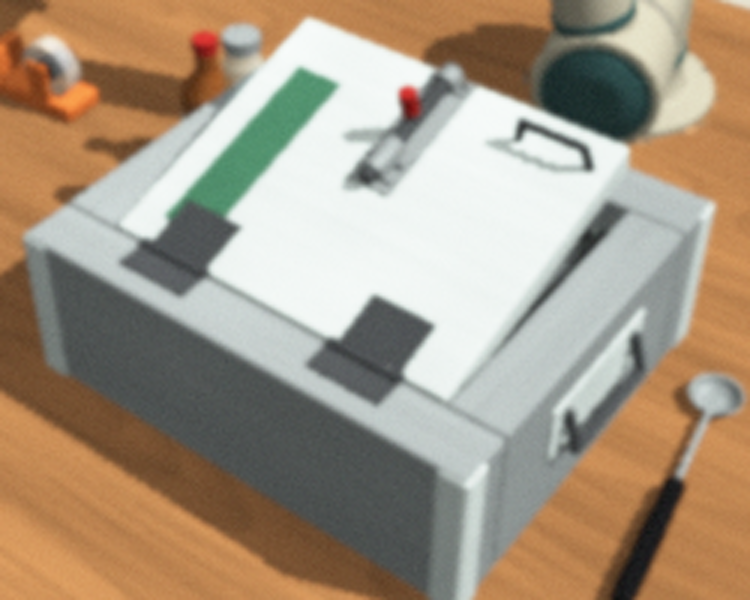

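```bash
cat > h.py <<'E'
import numpy as np, cv2
from rig import *
from scipy.optimize import least_squares
from scipy.spatial.transform import Rotation as R
def proj(n,P):
    c=calibration(n);T=c['world_to_cam'];P=np.atleast_2d(P)
    q=P@T[:3,:3].T+T[:3,3];u=q@c['mtx'].T;return u[:,:2]/u[:,2:]
def ray(n,uv):
    c=calibration(n);T=c['world_to_cam'];d=np.linalg.inv(c['mtx'])@[uv[0],uv[1],1.]
    return -T[:3,:3].T@T[:3,3],T[:3,:3].T@d
def onz(n,uv,z):
    o,d=ray(n,uv);return o+d*(z-o[2])/d[2]
def wray(uv,st):
    c=calibration('wrist');K=c['mtx'];H=c['hand_eye']
    v=np.array([(uv[0]-K[0,2])/K[0,0],(uv[1]-K[1,2])/K[1,1]]);r=np.hypot(*v)
    d=np.r_[v/r*np.sin(r),np.cos(r)] if r>1e-9 else np.array([0,0,1.])
    q=st['ee_rot'];Rt=R.from_quat([q[1],q[2],q[3],q[0]]).as_matrix()
    return st['position']+Rt@H[:3,3],Rt@H[:3,:3]@d
def wproj(P,st):
    c=calibration('wrist');K=c['mtx'];H=c['hand_eye']
    q=st['ee_rot'];Rt=R.from_quat([q[1],q[2],q[3],q[0]]).as_matrix()
    p=np.linalg.inv(H)@np.r_[Rt.T@(np.array(P)-st['position']),1];th=np.arctan2(np.hypot(p[0],p[1]),p[2])
    v=p[:2]/np.hypot(p[0],p[1])*th;return [K[0,2]+K[0,0]*v[0],K[1,2]+K[1,1]*v[1]]
def chest(p,P):
    c,s=np.cos(p[2]),np.sin(p[2]);P=np.atleast_2d(P)
    return np.c_[p[0]+c*P[:,0]-s*P[:,1],p[1]+s*P[:,0]+c*P[:,1],P[:,2]]
def lidpt(a,P): # P in lid_hinge frame -> chest; 
    P=np.atleast_2d(P);c,s=np.cos(a),np.sin(a)
    return np.c_[.145+c*P[:,0]+s*P[:,2],P[:,1],.170-s*P[:,0]+c*P[:,2]]
E
python3 - <<'E'
from h import *
t=lambda u,v:(195+u/3,150+v/3); s=lambda u,v:(215+u/3,165+v/3)
for c in [(77,41),(625,68),(38,519),(612,548)]: print(c,onz('top',t(*c),.17))
obs=[('top',t(77,41),'c',(.2,.23,.17)),('top',t(625,68),'c',(.2,-.23,.17)),('top',t(38,519),'c',(-.2,.23,.17)),('top',t(612,548),'c',(-.2,-.23,.17)),
('scene',s(28,238),'c',(.2,-.23,.17)),('scene',s(470,487),'c',(.2,.23,.17)),('scene',s(713,206),'c',(-.2,.23,.17)),
('top',t(103,432),'l',(-.286,.172,0)),('top',t(551,453),'l',(-.286,-.172,0)),('top',t(138,110),'l',(0,.172,0)),('top',t(552,128),'l',(0,-.172,0)),
('scene',s(308,17),'l',(-.286,-.172,0)),('scene',s(629,150),'l',(-.286,.172,0)),('top',t(331,327),'l',(-.212,0,.052)),('scene',s(409,90),'l',(-.212,0,.052))]
def f(p):
    return np.concatenate([proj(n,chest(p,P if k=='c' else lidpt(p[3],P)))[0]-uv for n,uv,k,P in obs])
r=least_squares(f,[.5,0,0,.3],loss='soft_l1');print(r.x,np.degrees(r.x[2:]));print(f(r.x).reshape(-1,2).round(1))
p=r.x
for nm,P in [('knob',(-.212,0,.052)),('handle',(-.25,.12,.024)),('frontmid',(-.286,0,0)),('tip',(-.282,0,.012))]:
    print(nm,chest(p,lidpt(p[3],P)),'closed',chest(p,lidpt(.032,P)))
o=onz('top',t(322,490),.185);print('keeper',o,chest([0,0,-p[2]],o-[p[0],p[1],0]))
print('shaker',onz('top',t(597,379),.245))
print('bottle',onz('top',t(711,467),.17))
E
```

```text
(77, 41) [0.74250508 0.23419723 0.17      ]
(625, 68) [ 0.73327735 -0.22574763  0.17      ]
(38, 519) [0.346436  0.2409499 0.17     ]
(612, 548) [ 0.33683146 -0.21598693  0.17      ]
[ 0.5396522   0.01084432 -0.02004477  0.25470343] [-1.14848071 14.59343176]
[[-1.  -0.7]
 [-1.  -0.7]
 [-1.7  0.9]
 [-0.4  0.7]
 [-2.6 -2.1]
 [-1.3 -2. ]
 [-0.3 -2.6]
 [-1.9  0.4]
 [ 0.1  0.9]
 [ 0.1 -1.4]
 [-0.4 -0.6]
 [-0.8  0. ]
 [-0.5 -0.9]
 [-0.5  0.4]
 [-1.8  1. ]]
knob [[0.49260302 0.01178754 0.27373756]] closed [[0.47443755 0.01215171 0.22875622]]
handle [[0.45118815 0.13264191 0.25621532]] closed [[0.43797418 0.13290682 0.20198635]]
frontmid [[0.40790558 0.0134855  0.24206011]] closed [[0.39882691 0.01366751 0.17915044]]
tip [[0.41479865 0.01334732 0.25266513]] closed [[0.40320792 0.01357968 0.19101632]]
keeper [0.37538355 0.01559644 0.185     ] [[-0.16433089  0.00145865  0.185     ]]
shaker [ 0.46342716 -0.19239512  0.245     ]
bottle [ 0.40309469 -0.29529817  0.17      ]
```

Call:
drive_tool --targets '[0,0,6,0,0,-40,0,0,0,6,0,0,-40,0,0,0,6,0,0,-40,0,0,0,6.4,0,0,-30,0,0,0,0,17,-35,0,0,0,0,0,17,-35,0,0,0,0,0,17,-35,0,0,0,0,0,17,-35,0,0,0,0,0,17,-35,0,0,0,0,0,17,-35,0,0,0,0,0,17,-35,0,0,0,0,0,17,-35,0,0]' --grip_force 40

```text
clock: 1.65
position: [0.3686, -0.2502, 0.3811]
ee_rot: [-0.0, 1.0, -0.011, -0.0]
contact_force: [0.7, -0.3, 0.7]
width: 0.0003
```

Call:
drive_tool --targets '[0,0,0,16,-35,0,0,0,0,0,16,-35,0,0,0,0,0,16,-35,0,0,0,0,0,16,-35,0,0,0,0,0,16,-35,0,0,0,0,0,17,-33,0,0,0,0,0,0,0,40,0,0,0,0,0,0,40,0,0,0,0,0,0,35,0,0,0,0,0,0,0,0]'

```text
clock: 2.9
position: [0.4676, -0.045, 0.2638]
ee_rot: [-0.001, 1.0, -0.01, -0.003]
contact_force: [-0.8, 0.5, -0.2]
width: -0.0001
```

Run:
```python
from h import *
s=get_state();print(s['position'],s['contact_force'])
cv2.imwrite("pics/w1.png",get_image("wrist")[:,:,::-1])
```

```text
[ 0.46763503 -0.04500401  0.26380303] [-0.75986276  0.4775726  -0.17919989]
```

View pics/w1.png

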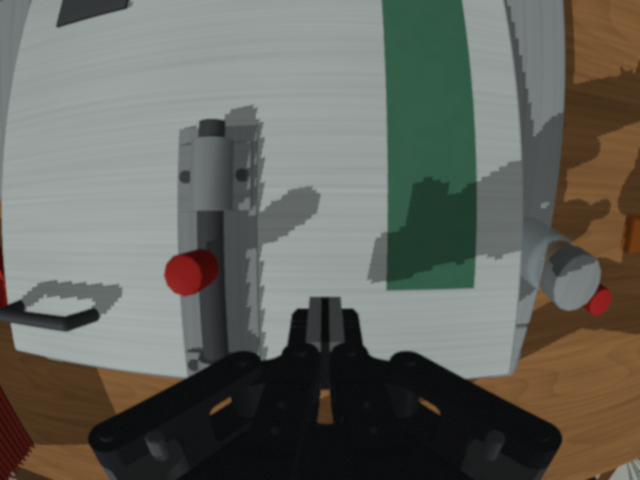

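The knob shows at (190,272), and the closed fingers are above bare lid between the bolt and the green strip. I'll lower the lid gently.

Call:
drive_tool --targets '[0,0,0,0,0,20,0,0,0,0,0,0,10,0,0,0,0,0,0,6,0,0,0,0,0,0,6,0,0,0,0,0,0,6,0,0,0,0,0,0,6,0,0,0,0,0,0,6,0]'

```text
clock: 3.82
position: [0.4696, -0.0456, 0.206]
ee_rot: [0.0, 1.0, -0.011, -0.0]
contact_force: [-1.6, -0.4, 2.1]
width: 0.0001
```

Call:
drive_tool --targets '[0,0,0,0,0,6,0,0,0,0,0,0,6,0,0,0,0,0,0,6,0,0,0,0,0,0,4,0,0,0,0,0,0,3,0,0,0,0,0,0,2,0,0,0,0,0,0,0,0]'

```text
clock: 4.7
position: [0.47, -0.0456, 0.1792]
ee_rot: [0.0, 1.0, -0.011, 0.0]
contact_force: [0.2, 0.6, 0.2]
width: 0.0
```

Call:
drive_tool --targets '[0,0,0,0,0,1.5,0,0,0,0,0,0,1,0,0,0,0,0,0,0,0]'

```text
clock: 5.08
position: [0.4701, -0.0456, 0.1771]
ee_rot: [0.0, 1.0, -0.011, 0.001]
contact_force: [0.2, 1.0, 2.5]
width: -0.0003
```

Call:
drive_tool --targets '[0,0,0,0,0,-40,0,0,0,0,0,0,-40,0,0,0,0,0,0,-30,0.3,0,0,0,4,-29,-10,0.6,0,0,0,0,-29,0,0.6,0,0,0,0,0,0,0.6,0,0,0,0,0,0,0.6]'

```text
clock: 5.95
position: [0.4747, 0.0119, 0.2964]
ee_rot: [0.0, 1.0, -0.01, -0.0]
contact_force: [-0.2, 0.4, -0.2]
width: 0.0512
```

Run:
```python
from h import *
s=get_state();print(s['position'],s['ee_rot'],s['contact_force'],s['width'])
cv2.imwrite("pics/w2.png",get_image("wrist")[:,:,::-1])
a=get_image("top");cv2.imwrite("pics/t2.png",cv2.resize(a[150:350,195:455,::-1],None,fx=3,fy=3))
p=[0.53965,0.01084,-0.02004]
for nm,P in [('knob',(-.212,0,.052)),('frontL',(-.286,.172,0)),('frontR',(-.286,-.172,0)),('tip',(-.282,0,.012))]:
    X=chest(p,lidpt(.032,P))[0];print(nm,X,wproj(X,s))
```

```text
[0.47474216 0.0118625  0.29644005] [ 4.61954814e-04  9.99946094e-01 -1.03684669e-02 -3.01246719e-04] [-0.17994036  0.3828319  -0.22870499] 0.05121578414532021
knob [0.47443535 0.01214708 0.22875622] [np.float64(326.4917751624859), np.float64(260.90721985194904)]
frontL [0.40227135 0.18562798 0.17915044] [np.float64(133.73663207496793), np.float64(316.2724690229919)]
frontR [ 0.39537805 -0.15830295  0.17915044] [np.float64(517.8602425174874), np.float64(316.09432309528125)]
tip [0.40320571 0.01357471 0.19101632] [np.float64(326.14230691921273), np.float64(326.89685063814)]
```

View pics/w2.png

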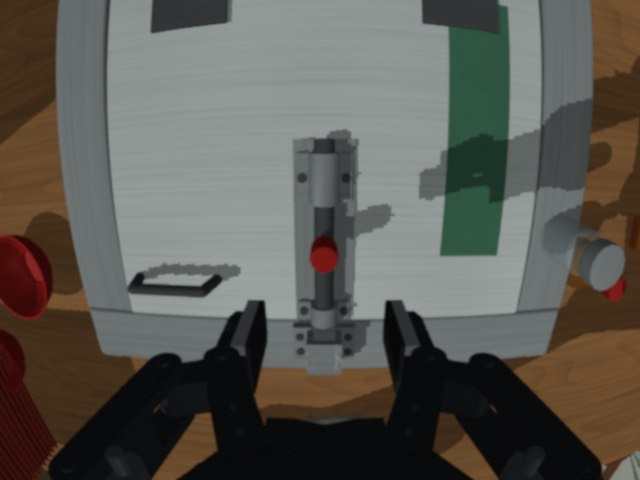

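View pics/t2.png

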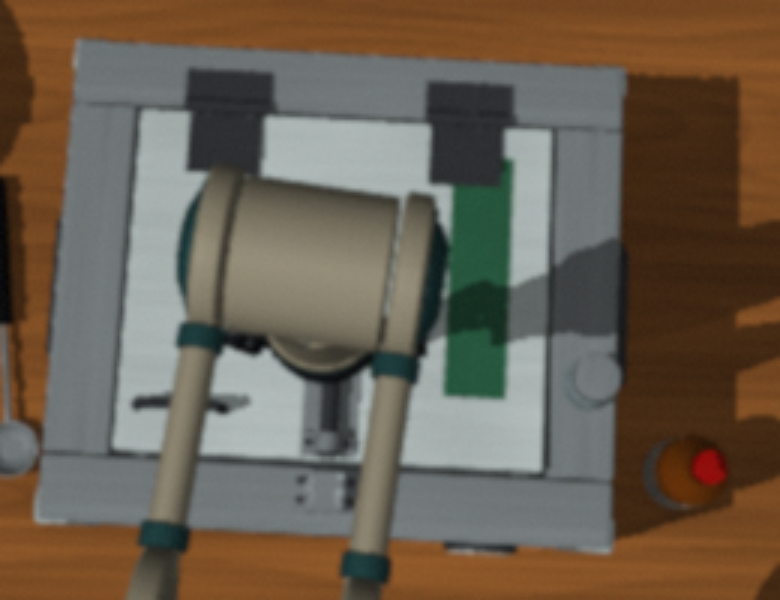

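The lid now sits on its seal. In the wrist view the knob cap is at (325,260), against a predicted (326,261), so I can go straight down and grip it. The keeper is at (323,355).

Call:
drive_tool --targets '[0,0,0,0,0,30,0.6,0,0,0,0,0,30,0.6,0,0,0,0,0,20,0.6,0,0,0,0,0,8,0.6,0,0,0,0,0,0,0.6,0,0,0,0,0,0,0.3,0,0,0,0,0,0,0,0,0,0,0,0,0,0,0,0,0,0,0,0,0]' --grip_force 70

```text
clock: 7.18
position: [0.4755, 0.0124, 0.2097]
ee_rot: [0.0, 1.0, -0.011, 0.001]
contact_force: [-0.7, 0.5, 4.8]
width: 0.0155
```

Run:
```python
from h import *
s=get_state();print(s['position'],s['contact_force'],s['moment'],s['width'])
cv2.imwrite("pics/w3.png",get_image("wrist")[:,:,::-1])
```

```text
[0.47548904 0.01240601 0.20968578] [-0.71014835  0.50717166  4.81877137] [ 0.10633954  0.03281099 -0.02128953] 0.015481219359620244
```

View pics/w3.png

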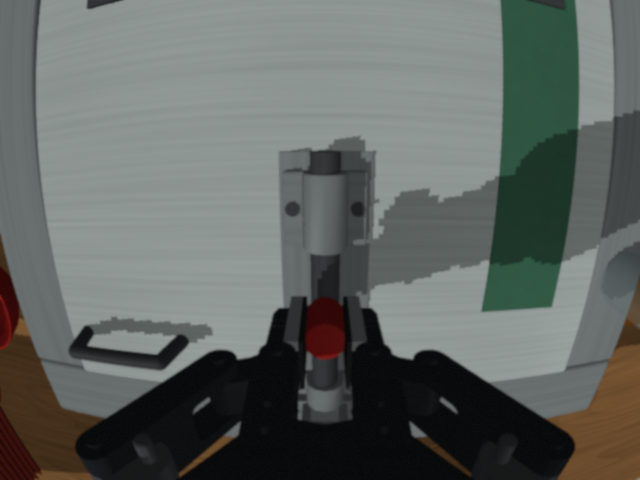

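Call:
drive_tool --targets '[0,0,0,0,0,1,0,0,0,0,0,0,1,0,0,0,0,0,0,0,0,0,0,0,0,0,0,0]'

```text
clock: 7.72
position: [0.4751, 0.0124, 0.2079]
ee_rot: [0.0, 1.0, -0.011, 0.001]
contact_force: [-1.1, 0.9, 8.0]
width: 0.0153
```

Call:
drive_tool --targets '[0,0,0,0,0,1,0,0,0,0,0,0,0.5,0,0,0,0,0,0,0,0,0,0,0,0,0,0,0]'

```text
clock: 8.22
position: [0.4753, 0.0124, 0.2071]
ee_rot: [0.0, 1.0, -0.01, 0.001]
contact_force: [-3.1, 1.1, 12.0]
width: 0.0156
```

Call:
drive_tool --targets '[0,0,0,-2,0,0,0,0,0,0,-2,0,0,0,0,0,0,-2,0,0,0,0,0,0,-2,0,0,0,0,0,0,0,0,0,0]'

```text
clock: 8.85
position: [0.4701, 0.0125, 0.2074]
ee_rot: [0.0, 1.0, -0.011, 0.004]
contact_force: [3.1, 0.2, 9.4]
width: 0.0156
```

Call:
drive_tool --targets '[0,0,0,0,0,1.2,0,0,0,0,-2,0,0,0,0,0,0,-2,0,0,0,0,0,0,0,0,0,0]'

```text
clock: 9.35
position: [0.4665, 0.0126, 0.2067]
ee_rot: [0.0, 1.0, -0.011, 0.005]
contact_force: [2.5, 1.0, 11.4]
width: 0.0151
```

Call:
drive_tool --targets '[0,0,0,-1,0,0,0,0,0,0,-1,0,0,0,0,0,0,-1,0,0,0,0,0,0,0,0,0,0]'

```text
clock: 9.85
position: [0.4637, 0.0127, 0.2067]
ee_rot: [0.0, 1.0, -0.011, 0.005]
contact_force: [3.5, 2.6, 11.1]
width: 0.0154
```

Call:
drive_tool --targets '[0,0,0,-1,0,0,0,0,0,0,-1,0,0,0,0,0,0,0,0,0,0]'

```text
clock: 10.22
position: [0.4617, 0.0127, 0.2067]
ee_rot: [0.0, 1.0, -0.011, 0.005]
contact_force: [2.9, 0.6, 11.4]
width: 0.0154
```

Call:
drive_tool --targets '[0,0,0,-1,0,0,0,0,0,0,-1,0,0,0,0,0,0,0,0,0,0]'

```text
clock: 10.6
position: [0.4598, 0.0128, 0.2068]
ee_rot: [0.0, 1.0, -0.011, 0.005]
contact_force: [3.7, 1.7, 11.2]
width: 0.015
```

Call:
drive_tool --targets '[0,0,0,-1,0,0,0,0,0,0,-1,0,0,0,0,0,0,0,0,0,0]'

```text
clock: 10.98
position: [0.4578, 0.0128, 0.2068]
ee_rot: [0.0, 1.0, -0.011, 0.005]
contact_force: [2.8, 0.9, 10.6]
width: 0.0152
```

Call:
drive_tool --targets '[0,0,0,-1,0,0,0,0,0,0,-1,0,0,0,0,0,0,0,0,0,0]'

```text
clock: 11.35
position: [0.4559, 0.0128, 0.2068]
ee_rot: [0.0, 1.0, -0.011, 0.005]
contact_force: [2.1, 2.2, 11.7]
width: 0.015
```

Run:
```python
from h import *
s=get_state();print(s['position'],s['contact_force'],s['width'])
cv2.imwrite("pics/w4.png",cv2.resize(get_image("wrist")[130:,150:500,::-1],None,fx=1.7,fy=1.7))
a=get_image("scene");cv2.imwrite("pics/s4.png",cv2.resize(a[165:285,300:465,::-1],None,fx=4.5,fy=4.5))
```

```text
[0.45585322 0.0128283  0.20684691] [ 2.09184391  2.16192873 11.65745635] 0.015004797872367063
```

View pics/w4.png

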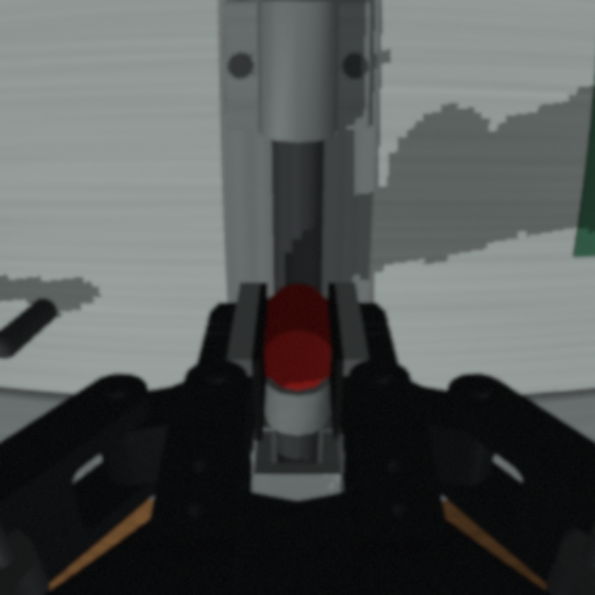

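View pics/s4.png

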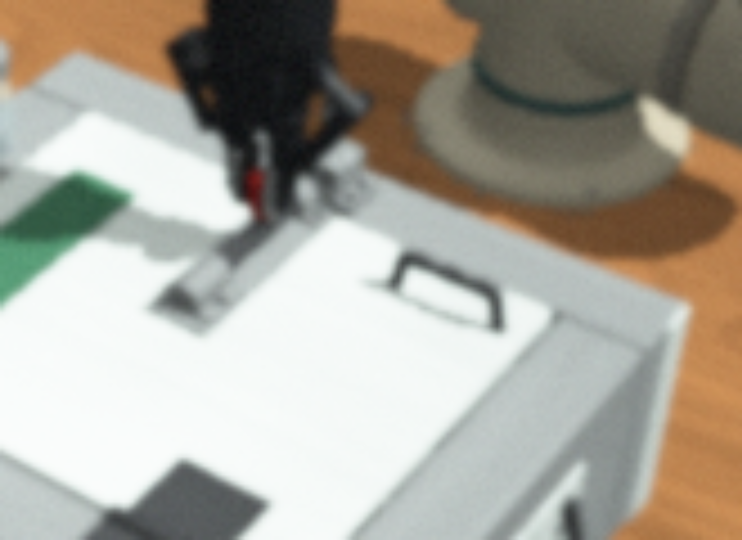

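The bolt looks to be passing into the keeper mouth (rod to keeper at (297,445)), with only the ~3 N of sliding drag. I'll continue.

Call:
drive_tool --targets '[0,0,0,-1.5,0,0,0,0,0,0,-1.5,0,0,0,0,0,0,-1.5,0,0,0,0,0,0,-1.5,0,0,0,0,0,0,0,0,0,0]'

```text
clock: 12.08
position: [0.4499, 0.013, 0.2069]
ee_rot: [0.0, 1.0, -0.011, 0.005]
contact_force: [3.2, 1.4, 11.8]
width: 0.0153
```

Call:
drive_tool --targets '[0,0,0,-1.5,0,0,0,0,0,0,-1.5,0,0,0,0,0,0,-1.5,0,0,0,0,0,0,-1.5,0,0,0,0,0,0,0,0,0,0]'

```text
clock: 12.7
position: [0.4439, 0.0131, 0.2069]
ee_rot: [0.0, 1.0, -0.011, 0.005]
contact_force: [2.1, 0.5, 10.9]
width: 0.0148
```

Call:
drive_tool --targets '[0,0,0,-1.2,0,0,0,0,0,0,-1.2,0,0,0,0,0,0,-1.2,0,0,0,0,0,0,0,0,0,0]'

```text
clock: 13.2
position: [0.4403, 0.0132, 0.2069]
ee_rot: [0.0, 1.0, -0.011, 0.005]
contact_force: [2.7, 1.8, 11.3]
width: 0.0154
```

Call:
drive_tool --targets '[0,0,0,-1,0,0,0,0,0,0,-1,0,0,0,0,0,0,0,0,0,0]'

```text
clock: 13.58
position: [0.4383, 0.0132, 0.2068]
ee_rot: [-0.0, 1.0, -0.011, 0.005]
contact_force: [2.2, 1.8, 11.5]
width: 0.0152
```

Call:
drive_tool --targets '[0,0,0,-1,0,0,0,0,0,0,-1,0,0,0,0,0,0,0,0,0,0]'

```text
clock: 13.95
position: [0.4376, 0.0133, 0.207]
ee_rot: [-0.0, 1.0, -0.011, 0.006]
contact_force: [5.4, 1.4, 10.2]
width: 0.0153
```

Call:
drive_tool --targets '[0,0,0,-1,0,0,0,0,0,0,-0.5,0,0,0,0,0,0,0,0,0,0]'

```text
clock: 14.32
position: [0.4375, 0.0132, 0.2071]
ee_rot: [-0.0, 1.0, -0.011, 0.008]
contact_force: [8.5, 2.0, 8.4]
width: 0.0154
```

Call:
drive_tool --targets '[0,0,0,-1,0,0,0,0,0,0,-0.5,0,0,0,0,0,0,0,0,0,0]'

```text
clock: 14.7
position: [0.4375, 0.0133, 0.2071]
ee_rot: [-0.0, 1.0, -0.011, 0.009]
contact_force: [11.7, 2.9, 5.2]
width: 0.0158
```

Solid stop at about 38 mm of travel (12 to the mouth, then 26), so the bolt is home. I'll ease off the push and pressure, then release.

Call:
drive_tool --targets '[0,0,0,2,0,0,0,0,0,0,1.5,0,-1,0,0,0,0,0,0,-1,0,0,0,0,0,0,0,0]'

```text
clock: 15.2
position: [0.4375, 0.0133, 0.2074]
ee_rot: [-0.0, 1.0, -0.011, 0.005]
contact_force: [6.3, 0.8, 0.8]
width: 0.0153
```

Call:
drive_tool --targets '[0,0,0,1,0,0,0,0,0,0,0,0,0,0.2,0,0,0,0,0,0,0.4,0,0,0,0,0,0,0.5,0,0,0,0,0,0,0.5]'

```text
clock: 15.82
position: [0.4331, 0.0132, 0.2057]
ee_rot: [0.0, 1.0, -0.011, -0.001]
contact_force: [0.9, -0.5, 0.3]
width: 0.0426
```

Call:
drive_tool --targets '[0,0,0,4,0,0,0.5,0,0,0,0,0,-20,0.5,0,0,0,0,0,-30,0.5,0,0,0,0,0,-40,0.5,0,0,0,0,0,-40,0.5,0,0,0,0,0,0,0.5,0,0,0,0,0,0,0.5]'

```text
clock: 16.7
position: [0.4375, 0.0131, 0.3354]
ee_rot: [-0.0, 1.0, -0.011, -0.001]
contact_force: [0.3, -0.6, -0.4]
width: 0.0428
```

Run:
```python
from h import *
s=get_state();print(s['clock'],s['position'],s['contact_force'],s['width'])
a=get_image("wrist");cv2.imwrite("pics/w5.png",a[:,:,::-1])
a=get_image("scene");cv2.imwrite("pics/s5.png",cv2.resize(a[165:365,215:465,::-1],None,fx=3,fy=3))
p=[0.53965,0.01084,-0.02004]
for th in (0,.008,.015,.032):
    for t in (.036,.038,.040):
        print(th,t,wproj(chest(p,lidpt(th,(-.212-t,0,.052)))[0],s))
```

```text
16.7 [0.43749603 0.01314282 0.33538856] [ 0.31993249 -0.55088501 -0.35229888] 0.04281507950682291
0 0.036 [np.float64(327.11188443818355), np.float64(237.746713235798)]
0 0.038 [np.float64(327.1078568125846), np.float64(240.35214686267912)]
0 0.04 [np.float64(327.1037692920677), np.float64(242.94506842003585)]
0.008 0.036 [np.float64(327.12591737270344), np.float64(238.06616982413357)]
0.008 0.038 [np.float64(327.1219221356448), np.float64(240.69752367615234)]
0.008 0.04 [np.float64(327.1178645198526), np.float64(243.3164070222085)]
0.015 0.036 [np.float64(327.1383771383134), np.float64(238.33119044642166)]
0.015 0.038 [np.float64(327.1344120378266), np.float64(240.98548453205618)]
0.015 0.04 [np.float64(327.13038232393063), np.float64(243.62734993900364)]
0.032 0.036 [np.float64(327.16935944020355), np.float64(238.9166581928891)]
0.032 0.038 [np.float64(327.1654749605228), np.float64(241.6276949774602)]
0.032 0.04 [np.float64(327.16152019254804), np.float64(244.3264273731115)]
```

View pics/w5.png

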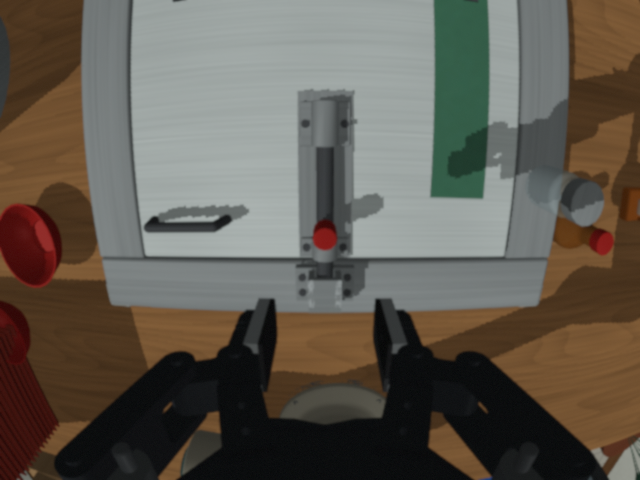

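View pics/s5.png

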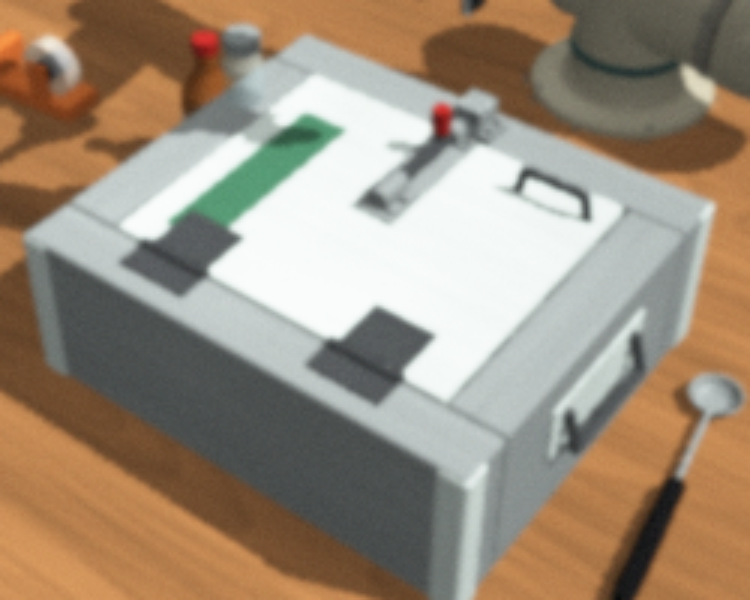

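Run:
```python
from h import *
s={'position':np.array([0.43749603,0.01314282,0.33538856]),'ee_rot':get_state()['ee_rot']}
a=cv2.imread("pics/w5.png");cv2.imwrite("pics/w5z.png",cv2.resize(a[215:325,270:380],None,fx=5.4,fy=5.4,interpolation=cv2.INTER_CUBIC))
p=[0.53965,0.01084,-0.02004]
P=lambda x,z:(np.array(wproj(chest(p,(x,0,z))[0],s))-[270,215])*5.4
for t in (.010,.012,.014,.016):
    x=-.137-t
    print(t,'mouth top z.196',P(x,.196),'foot .174',P(x,.174), 'closed end top',P(x-.026,.196))
m=cv2.inRange(cv2.cvtColor(a,cv2.COLOR_BGR2HSV),(0,150,100),(8,255,255));m[:,:300]=0;m[:,350:]=0
ys,xs=np.nonzero(m);print('red rows',ys.min(),ys.max(),xs.mean())
for t in (.036,.038,.040): print(t,wproj(chest(p,lidpt(.015,(-.221-t,0,.052)))[0],s))
```

```text
0.01 mouth top z.196 [307.3491113  337.74889644] foot .174 [306.82535932 281.61411469] closed end top [307.05229011 484.95800407]
0.012 mouth top z.196 [307.32714335 349.46042471] foot .174 [306.80717359 292.75467424] closed end top [307.02859228 495.82475369]
0.014 mouth top z.196 [307.30501349 361.10809449] foot .174 [306.78883394 303.84160369] closed end top [307.0047935  506.62575598]
0.016 mouth top z.196 [307.2827267  372.69164839] foot .174 [306.77034425 314.87461757] closed end top [306.98089809 517.36098579]
red rows 228 248 324.37958115183244
0.036 [np.float64(327.1565659105373), np.float64(249.9172664381914)]
0.038 [np.float64(327.15220882097714), np.float64(252.51376745420842)]
0.04 [np.float64(327.1477931428193), np.float64(255.09705311447203)]
```

View pics/w5z.png

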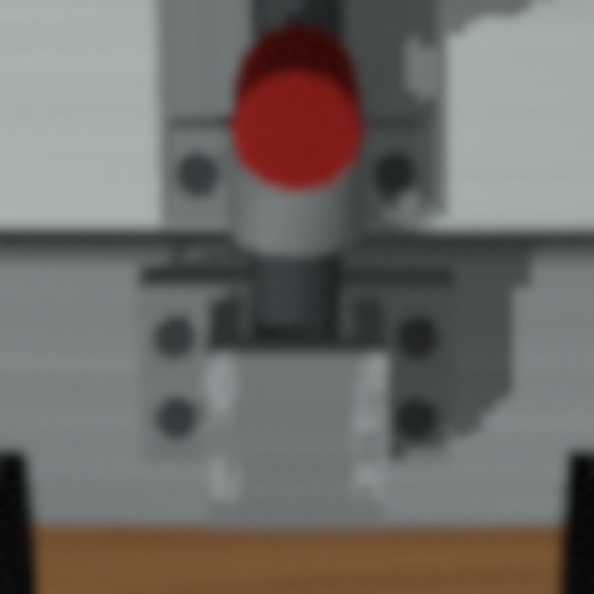

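Run:
```python
from h import *
a=cv2.imread("pics/w2.png");s={'position':np.array([0.47474216,0.0118625,0.29644005]),'ee_rot':np.array([4.6e-4,.999946,-.010368,-3e-4])}
m=cv2.inRange(cv2.cvtColor(a,cv2.COLOR_BGR2HSV),(0,150,100),(8,255,255));m[:,:300]=0;m[:,350:]=0
ys,xs=np.nonzero(m);print(ys.min(),ys.max(),xs.mean())
p=[0.53965,0.01084,-0.02004]
for t in (-.002,0,.002): print(t,wproj(chest(p,lidpt(.032,(-.221-t,0,.052)))[0],s))
```

```text
248 272 323.4132553606238
-0.002 [np.float64(326.47362832752725), np.float64(271.5528324450255)]
0 [np.float64(326.4690448481701), np.float64(274.55047057828136)]
0.002 [np.float64(326.46441216425444), np.float64(277.52830714995184)]
```

Everything points to home. The visual estimate of travel is 37±1 mm and the felt value is 38 mm. I'll settle the difference with a light push from behind the knob with shut fingers.

Call:
drive_tool --targets '[0,0,0,15,0,0,0,0,0,0,14,0,0,0,0,0,0,0,0,0,0,0,0,0,0,0,40,0,0,0,0,0,0,40,0,0,0,0,0,0,30,0,0,0,0,0,0,14,0,0,0,0,0,0,0,0]'

```text
clock: 17.8
position: [0.4665, 0.0125, 0.2117]
ee_rot: [-0.0, 1.0, -0.011, -0.001]
contact_force: [0.3, -0.3, -0.7]
width: 0.0
```

Call:
drive_tool --targets '[0,0,0,-2,0,0,0,0,0,0,-2,0,0,0,0,0,0,-1.5,0,0,0,0,0,0,-1,0,0,0,0,0,0,0,0,0,0]'

```text
clock: 18.42
position: [0.4603, 0.0126, 0.2122]
ee_rot: [0.0, 1.0, -0.011, 0.0]
contact_force: [0.2, -0.4, -0.6]
width: 0.0001
```

Call:
drive_tool --targets '[0,0,0,-1,0,0,0,0,0,0,-1,0,0,0,0,0,0,-1,0,0,0,0,0,0,0,0,0,0]'

```text
clock: 18.92
position: [0.4572, 0.0127, 0.2121]
ee_rot: [0.0, 1.0, -0.011, -0.0]
contact_force: [-0.3, -1.0, -1.0]
width: -0.0001
```

Call:
drive_tool --targets '[0,0,0,-1,0,0,0,0,0,0,-1,0,0,0,0,0,0,-1,0,0,0,0,0,0,0,0,0,0]'

```text
clock: 19.42
position: [0.455, 0.0127, 0.2122]
ee_rot: [0.0, 1.0, -0.011, 0.001]
contact_force: [2.9, -0.1, -1.6]
width: -0.0001
```

Call:
drive_tool --targets '[0,0,0,-1,0,0,0,0,0,0,-1,0,0,0,0,0,0,0,0,0,0]'

```text
clock: 19.8
position: [0.4549, 0.0127, 0.2124]
ee_rot: [0.0, 1.0, -0.011, 0.003]
contact_force: [6.5, -0.1, -4.1]
width: 0.0001
```

It didn't move under 6.5 N, twice the bolt's friction, so it's home. I'll back off and lift clear.

Call:
drive_tool --targets '[0,0,0,4,0,0,0,0,0,0,6,0,0,0,0,0,0,0,0,-30,0,0,0,0,0,0,-40,0,0,0,0,0,0,-40,0.5,0,0,0,0,0,-20,0.5,0,0,0,0,0,0,0.5,0,0,0,0,0,0,0.5]'

```text
clock: 20.8
position: [0.4616, 0.0126, 0.3409]
ee_rot: [-0.0, 1.0, -0.011, -0.001]
contact_force: [0.6, -0.2, -0.2]
width: 0.0427
```

Run:
```python
from h import *
s=get_state();print(s['clock'],s['position'],s['contact_force'],s['width'])
cv2.imwrite("pics/w6.png",get_image("wrist")[:,:,::-1])
cv2.imwrite("pics/s6.png",get_image("scene")[:,:,::-1])
```

```text
20.8 [0.46157819 0.01264519 0.34088748] [ 0.6000265  -0.19527855 -0.1953929 ] 0.04274014840851887
```

View pics/w6.png

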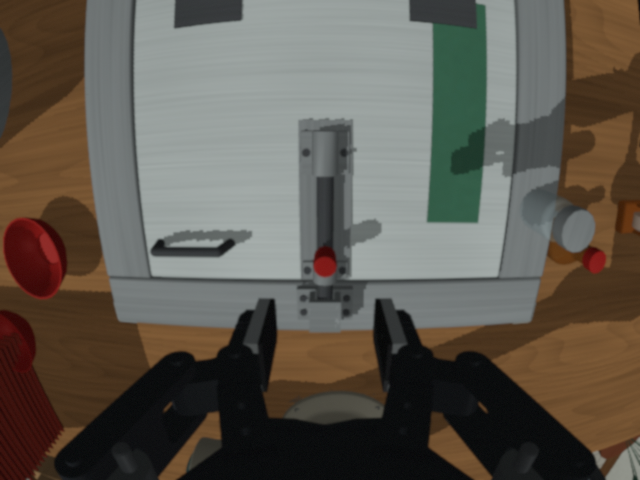

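View pics/s6.png

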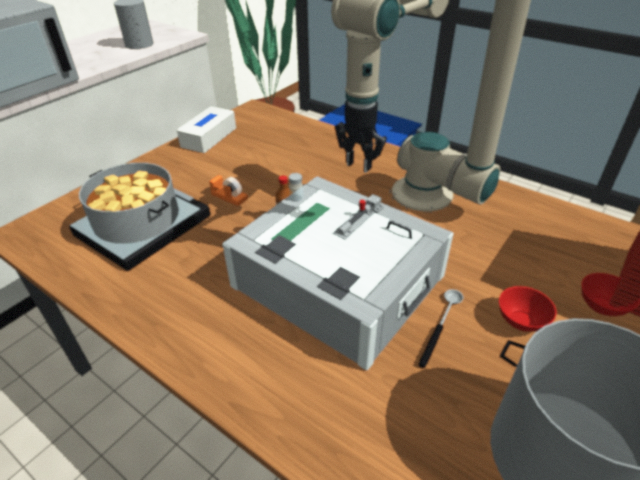

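The lid is down. The bolt is in the keeper, with the knob at (325,262) in the wrist view. The shaker, bottle, ladle, dispenser and bowl look unmoved, and the gripper is clear.

```bash
python3 -c "
from rig import *
print(sign_off())"
```

```text
the job is handed in; nothing more can be done
None
```

The chest is shut and bolted, and I handed the job in at about 21 s on the robot's clock.

- **Lid:** I swung it down with shut fingers at about 2 N, until its seal stopped it.
- **Bolt:** I gripped the red knob and bore down with 9–12 N. The bolt met the keeper's mouth at the first try and slid across with 2–4 N of drag. It stopped solidly at about 38 mm of travel, under a push of up to 12 N.
- **Release:** I eased off, let go and lifted clear.

**Last checks:**
- **Push test:** a light push from behind the knob with shut fingers moved it no further at 6.5 N, about twice the bolt's friction.
- **Lid:** in the final pictures it stays down, held by the bolt in the keeper.
- **Bystanders:** they look unmoved in the final pictures.
- **Robot:** it reads no contact force beyond sensor noise.

**One small disagreement:** the camera estimate of bolt travel was 37 mm, give or take 1 mm, against the 38 mm felt by the arm. I trusted the felt stop and the push test.

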